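Put the washed sauce bottle on its drying peg

TASK

Take the washed, open sauce bottle that lies on the draining step, turn it upside down and slide its neck over the slim drying peg (not the thick stub beside it), lowering it gently until its mouth stands on the peg's round foot before you let go. Leave it there upside down, and leave the full capped bottle standing where it is.

Things in the scene. Friction and masses are not known exactly. Their poses are not given: they have to be found in the camera images.
- bottle_grip (a point): Open white plastic bottle, hollow, 0.12 kg, 160 mm long: square body 54x54x92, shoulder 20, round neck 48 long (outside 37, bore 31). Lies level, neck to the robot's left (+y) within 50 deg, body on a step 34 wide, 30 high: fingers pass beside. Point: centre of square body, on the axis, 57 mm up. +x to the mouth, 114 mm off (bottom 46 mm along -x); y, z square to the flat sides, z up at start.
- slim_peg_seat (a point): The slim drying peg: fixed upright steel rod, 14 mm in diameter with a round tip, on a round foot 64 mm across and 10 mm thick, on a shallow drip tray (160 x 270 mm). Point: on the peg's axis at the top face of the foot, where the bottle's mouth comes to stand, 14 mm above the work surface; z up. The rod's tip is 100 mm above this point.
- stub_peg: The other fixture on the same drip tray, not to be used: fixed steel stub 44 mm thick and 30 mm tall on the same kind of foot, too thick for the bottle's neck, 120 to 150 mm from the slim peg, on either side of it. Origin: centre of the underside of its foot, z up.
- full_bottle: Bystander: a full, capped bottle of the same white square kind, standing upright farther from the robot than the rest, 162 mm tall with a black cap, 0.33 kg. Origin: centre of its underside, z up. To be left standing where it is.
Not all that is in view belongs to the job. What is shaped like the part that bears bottle_grip but purple or turquoise is not meant.

How it is judged (in metres and radians):
On the way:
1. the bottle is upside down with its neck part-way over the slim peg (angle between bottle_grip's own x axis and vertical above 2.88 rad and horizontal distance between bottle_grip and slim_peg_seat below 0.03 m and z of bottle_grip in the frame of slim_peg_seat between 0.125 and 0.205 m), for 0.05 s.
At the end, for the whole second after the job is handed in: The bottle stands upside down (within 10 degrees of vertical) on the slim peg, its mouth down on the peg's foot (within 7 mm) and its axis within 25 mm of the peg's, at rest (angle between bottle_grip's own x axis and vertical above 2.96 rad and horizontal distance between bottle_grip and slim_peg_seat below 0.025 m and z of bottle_grip in the frame of slim_peg_seat below 0.121 m and linear speed of bottle below 0.03 m/s); the robot touches nothing.
It fails at once if the bottle is let go over the slim peg with its mouth still more than 30 mm above the foot (contact force between bottle and the fingers below 0.1 N and horizontal distance between bottle_grip and slim_peg_seat below 0.03 m and z of bottle_grip in the frame of slim_peg_seat above 0.144 m).
It fails at once if the full capped bottle is pushed more than 30 mm or knocked over (distance of full_bottle from where it was at the start of the episode above 0.03 m or angle between full_bottle's own z axis and vertical above 0.35 rad).
It also fails if it takes over 38 s, if anything falls off the work surface, if the arm or the gripper's body presses on something with over 40 N, if the wrist force passes 120 N, or if a joint passes its speed limit or range.

ROBOT

A 7-joint arm with a two-finger parallel gripper is mounted at the origin on the work surface. World frame = base frame: x ahead of the robot, y to its left, z up, the work surface at z = 0. Lengths are in mm, angles in rad, forces in N, time in s.
With the tool pointing down it reaches from about 425 to 800 mm from the base axis. Payload 8.3 kg.
Tool frame: the origin (TCP) lies on the mounting face of the last link; the fingertips stand 173 mm ahead of it and the grasp point (between the pads) lies 155 mm ahead of it (env.nose_length is the z of the fingertips in the tool frame, in mm); z points along the fingers, y is the direction in which the jaws open and shut (so a half turn about z gives the same grasp; the last joint's range is limited). The gripper opens to 85 mm and grips with 20 to 120 N. Pads are 22 mm wide; open, the fingers measure 114 mm over their backs; the gripper's body (76 mm by 85 mm) begins 54 mm behind the grasp point. The pads swing forward as they close: fully open they stand 13 mm farther back than shut.
Start: joints at [-0.063, 0.383, 0.016, 1.37, -0.006, 1.388, -0.046], TCP at [624.993, 0.037, 404.679] pointing down, gripper open.
Joint ranges: [-2.95, 2.95], [-0.25, 2.06], [-1.52, 1.56], [0.18, 2.33], [-1.44, 4.58], [0.02, 2.06], [-3.01, 3.01]. Speed limits (rad/s): [2.39, 2.39, 3.01, 3.01, 3.14, 3.14, 3.14].

INTERFACE

Orientations are given as a rotation vector (axis times angle).
In Python, from workcell import env, viewer, job gives the robot as it stands.
- The arm moves only by the tool step_arm, never from a script. Its argument "commands" is a list of rows, each a list of 3 entries, a list of its own where there are three numbers: the shift along the tool's x, y, z in mm, then the turn about the tool's z in degrees, then the opening, from -1 (shut) to 1 (fully open). A call has 1 to 20 rows; each row is the pose to reach, as a shift and turn from the pose measured when the call began, along the tool's axes at that moment; what a row does not reach only later rows make up. A row lasts 1/12 s, in which the tool goes at most 41.7 mm and 7.16 degrees, less where a joint would pass 70% of its speed; a pose out of reach is approached as far as the arm can. A call with a gripper value outside its range is refused whole. The fingers move at their own pace and stop on an object; "squeeze" is the grip in N (left out, the last holds). Time passes only in rows, so rows that repeat a pose let the fingers close. It gives the time, the measured TCP pose, the force and the opening at its end, in the units of the state.
- env.sense(): the state, without advancing time (a new reading comes with each control period).
- viewer.read_camera(name): name is "scene" or "side" or "wrist"; returns the picture (420x560x3 uint8, blue, green, red); there is no depth.
- viewer.camera_model(name): a dict with "mtx" (3x3 intrinsics, pixels), "k1" (the pictures are not rectified: a ray, as slopes to the right and down, at radius r is drawn at 1 + k1 r^2 times it, then the intrinsics apply), "view" (4x4, takes a point from world to camera coordinates). Camera axes: x right, y down, z forward; pixel columns grow to the right and rows downward; lengths in mm; the calibration is good to about 2 mm. A picture is of the moment at which its call begins: read the wrist's pose just before it. camera_model takes no time and is no camera call; for the wrist camera it gives the pose at the moment of the call.
- job.sign_off(): hands the job in, once; it reports no verdict.
The state is a dict: "t": time; "joint_positions": joint angles; "joint_vel": joint speeds; "effort": joint torques, N m; "tool_pos": TCP position; "tcp_rot": TCP orientation; "ft_force": force on the tool from outside, world axes, zero at the start; "moment": the same for the moment, N m; "width": finger opening in mm.
Only numpy, scipy, OpenCV 4.12 (cv2) and the standard library are available. Lean on these libraries where they do the work, as an engineer would, in place of code of your own. Each camera call takes 0.05 s, during which the arm holds its last target. There are 200 camera calls.

## Working session

There is one attempt and no reset: what is moved stays moved. The work goes in short steps, Python scripts to look and compute and a tool call to move; the robot and the scene stay as the last step left them, time stands still between calls to the robot, and variables do not carry over. Pictures are saved under pics/ and viewed, about 8 in all and at most 12, crops included, and the job is handed in when it is done.

Besides the shell and the picture viewer there is one more tool, called as name(argument=value, ...), one argument or row to a line, values as JSON. step_arm: Moves the arm, as the interface text tells. Its arguments: {"type":"object","properties":{"commands":{"type":"array"},"squeeze":{"type":"number"}},"required":["commands"]}

```bash
ls; mkdir -p pics
cat > h.py <<'E'
import numpy as np, cv2
from workcell import env, viewer, job
from scipy.spatial.transform import Rotation as R
def ray(cm,px):
    K=np.array(cm["mtx"]);V=np.array(cm["view"]);px=np.atleast_2d(np.array(px,float))
    d=(px-K[[0,1],[2,2]])/K[[0,1],[0,1]]
    u=d.copy()
    for _ in range(20): u=d/(1+cm["k1"]*(u**2).sum(1,keepdims=True))
    D=np.c_[u,np.ones(len(u))]@V[:3,:3]
    return -V[:3,:3].T@V[:3,3],D
def onplane(cm,px,z):
    c,D=ray(cm,px); return c+D*((z-c[2])/D[:,2:3])
def tri(cms,pxs):
    A=np.zeros((3,3));b=np.zeros(3)
    for cm,p in zip(cms,pxs):
        c,D=ray(cm,p);d=D[0]/np.linalg.norm(D[0]);M=np.eye(3)-np.outer(d,d);A+=M;b+=M@c
    return np.linalg.solve(A,b)
def proj(cm,P):
    V=np.array(cm["view"]);p=np.atleast_2d(P)@V[:3,:3].T+V[:3,3];u=p[:,:2]/p[:,2:]
    u=u*(1+cm["k1"]*(u**2).sum(1,keepdims=True));K=np.array(cm["mtx"]);return u*K[[0,1],[0,1]]+K[[0,1],[2,2]]
E
python3 - <<'E'
from h import *
print(env.sense())
for n in["scene","side","wrist"]:
    im=viewer.read_camera(n);cv2.imwrite(f"pics/{n}0.png",im);cm=viewer.camera_model(n);print(n,np.round(cm["mtx"],0).tolist(),cm["k1"],ray(cm,[280,210]))
E
```

```text
pics
{'t': 0.0, 'joint_positions': array([-0.06288122,  0.38422914,  0.01635408,  1.37116625, -0.00631048,
        1.38821457, -0.0465022 ]), 'joint_vel': array([ 6.17942755e-05, -2.39154245e-03, -1.41303555e-03,  2.45866533e-05,
        1.07738037e-03, -2.09916013e-03, -1.72226157e-05]), 'effort': array([-4.50568632e-04, -6.27588844e+01,  8.43669288e-01, -3.71825659e+01,
        1.65239023e-02,  1.39937960e-02, -1.08329079e-04]), 'tool_pos': array([6.24827833e+02, 4.20563414e-02, 4.03678528e+02]), 'tcp_rot': array([-2.22040000e+00, -2.22053151e+00,  2.20589664e-03]), 'ft_force': array([ 0.13650734, -0.39531323,  0.84802902]), 'moment': array([ 0.00460877, -0.01315166, -0.02250943]), 'width': 85.1747311324487}
scene [[526.0, 0.0, 279.0], [0.0, 526.0, 208.0], [0.0, 0.0, 1.0]] -0.012010183020415016 (array([1613.11561314,  283.05291318,  774.39896727]), array([[-0.79264901, -0.25483429, -0.55388162]]))
side [[524.0, 0.0, 286.0], [0.0, 524.0, 208.0], [0.0, 0.0, 1.0]] -0.022054612938822726 (array([ 382.88048592, -905.41867887,  891.39994434]), array([[ 0.16612654,  0.71967859, -0.67424152]]))
wrist [[292.0, 0.0, 281.0], [0.0, 292.0, 208.0], [0.0, 0.0, 1.0]] -0.0031847567701007045 (array([625.85717478,  68.46572977, 373.11675167]), array([[-0.00506671, -0.27689553, -0.96092027]]))
```

View pics/scene0.png

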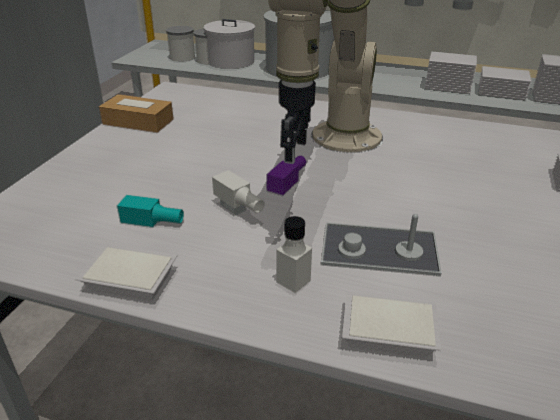

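View pics/side0.png

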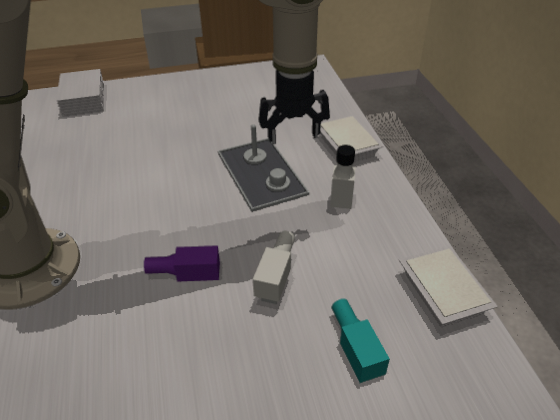

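View pics/wrist0.png

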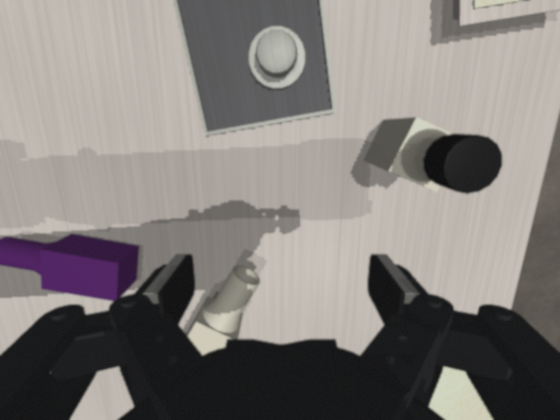

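Run:
```python
from h import *
s=cv2.imread("pics/side0.png");c=cv2.imread("pics/scene0.png")
def cr(im,x,y,w,h): return cv2.resize(im[y:y+h,x:x+w],(400,300),interpolation=cv2.INTER_CUBIC)
a=np.vstack([np.hstack([cr(s,235,225,80,60+15)[:300],cr(c,200,160,80,60)]),np.hstack([cr(s,215,110,80,60),cr(c,380,205,80,60)])])
a[:300,:400]=cr(s,235,230,100,75)
cv2.imwrite("pics/zoom.png",a)
S=viewer.camera_model("side");C=viewer.camera_model("scene")
print("tip",tri([C,S],[(415,215),(253.5,126)]),"foot",onplane(C,(410,250),14),onplane(S,(255.5,156),14))
print("stub top",onplane(C,(352,238),44),onplane(S,(278,174),44))
```

```text
tip [584.99955162 272.63773802 109.19977282] foot [[590.67759266 275.1517727   14.        ]] [[585.04516707 266.16838751  14.        ]]
stub top [[627.25260832 142.11505565  44.        ]] [[619.08132689 135.06620042  44.        ]]
```

View pics/zoom.png

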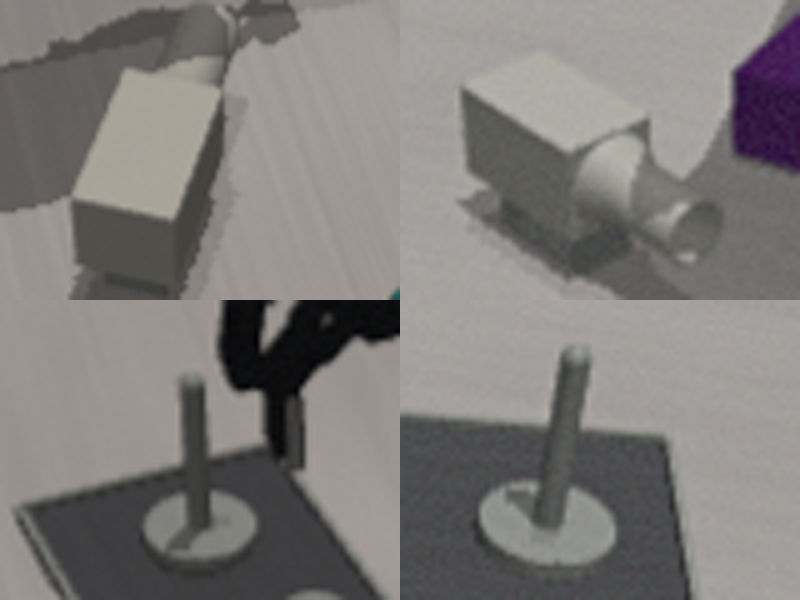

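Run:
```python
from h import *
S=viewer.camera_model("side");C=viewer.camera_model("scene")
s=np.array([[125,70],[222,88],[175,220],[75,198]])/4+[235,230]
c=np.array([[170,152],[248,118],[140,52],[62,88]])/5+[200,160]
print("side",onplane(S,s,84).round(),"\nscene",onplane(C,c,84).round())
for cm,p in((S,s),(C,c)):
    q=onplane(cm,p,84)[:,:2];a=(q[:2].mean(0)-q[2:].mean(0));print(q.mean(0),np.degrees(np.arctan2(a[1],a[0])),np.linalg.norm(a))
for k in range(4):print([tri([S,C],[s[k],c[j]]).round() for j in range(4)])
print("tip",tri([S,C],[(215+190/5,110+80/5),(380+175/5,205+52/5)]),"foot",tri([S,C],[(215+200/5,110+224/5),(380+147/5,205+222/5)]))
```

```text
side [[ 526. -151.   84.]
 [ 573. -176.   84.]
 [ 528. -257.   84.]
 [ 483. -231.   84.]] 
scene [[ 577. -172.   84.]
 [ 533. -146.   84.]
 [ 487. -226.   84.]
 [ 535. -249.   84.]]
[ 527.3310234  -203.67796619] 61.28787743779635 91.29538994251787
[ 532.9015391  -198.27105849] 60.67454493091555 90.05029727743651
[array([ 538., -169.,   78.]), array([ 527., -148.,   80.]), array([ 526., -197.,  119.]), array([ 538., -217.,  115.])]
[array([ 573., -174.,   81.]), array([ 563., -154.,   85.]), array([ 560., -201.,  122.]), array([ 571., -220.,  118.])]
[array([ 529., -206.,   40.]), array([ 517., -186.,   44.]), array([ 517., -233.,   84.]), array([ 529., -253.,   80.])]
[array([ 494., -200.,   36.]), array([ 481., -179.,   39.]), array([ 483., -228.,   81.]), array([ 496., -248.,   78.])]
tip [584.12917499 273.17553424 108.29743753] foot [585.44479324 273.83941248  12.07192782]
```

step_arm(
  commands=[
    [[-230,-113,70],29,1],
    [[-230,-113,70],29,1],
    [[-230,-113,70],29,1],
    [[-230,-113,70],29,1],
    [[-230,-113,70],29,1],
    [[-230,-113,70],29,1],
    [[-230,-113,70],29,1],
    [[-230,-113,70],29,1],
    [[-230,-113,70],29,1],
    [[-230,-113,70],29,1],
  ],
  squeeze=20,
)

```text
t: 0.98
tool_pos: [512.5, -228.8, 334.2]
tcp_rot: [-2.705, -1.596, 0.001]
ft_force: [0.5, 0.9, 0.6]
width: 85.5
```

Run:
```python
from h import *
s=env.sense();print(s["t"],s["tool_pos"],R.from_rotvec(s["tcp_rot"]).as_matrix().round(3).tolist(),s["ft_force"])
im=viewer.read_camera("wrist");cv2.imwrite("pics/w1.png",im)
cm=viewer.camera_model("wrist")
g=np.array([528,-201]);u=np.array([.485,.875]);n=np.array([-.875,.485])
P=[[*(g+u*a*46+n*b*27),84] for a,b in((1,1),(1,-1),(-1,-1),(-1,1))]+[[*(g+u*114),57]]
p=proj(cm,P);print(p.round())
```

```text
0.9833 [ 512.46198333 -228.8330916   334.1700924 ] [[0.483, 0.875, -0.001], [0.875, -0.483, 0.001], [0.0, -0.001, -1.0]] [0.49182215 0.88950577 0.60494771]
[[243. 114.]
 [318. 114.]
 [314. 234.]
 [247. 234.]
 [281.  19.]]
```

View pics/w1.png

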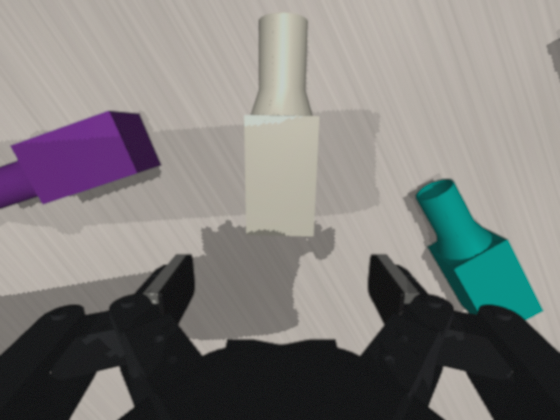

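step_arm(
  commands=[
    [[0,0,60],0,1],
    [[0,0,122],0,1],
    [[0,0,122],0,1],
    [[0,0,122],0,1],
    [[0,0,122],0,1],
    [[0,0,122],0,-1],
    [[0,0,122],0,-1],
    [[0,0,122],0,-1],
    [[0,0,122],0,-1],
    [[0,0,122],0,-1],
    [[0,0,122],0,-1],
    [[0,0,122],0,-1],
    [[0,0,122],0,-1],
  ],
  squeeze=20,
)

```text
t: 2.12
tool_pos: [513.8, -228.5, 215.3]
tcp_rot: [2.702, 1.597, 0.005]
ft_force: [-0.1, 1.0, 6.6]
width: 53.7
```

step_arm(
  commands=[
    [[0,0,-10],0,-1],
    [[0,0,-25],0,-1],
    [[0,0,-45],0,-1],
    [[0,0,-65],0,-1],
    [[0,0,-85],0,-1],
    [[0,0,-105],0,-1],
    [[0,0,-125],0,-1],
    [[0,0,-145],0,-1],
    [[0,0,-160],0,-1],
    [[0,0,-160],0,-1],
    [[0,0,-160],0,-1],
    [[0,0,-160],0,-1],
  ],
)

```text
t: 3.12
tool_pos: [512.8, -228.4, 375.2]
tcp_rot: [2.703, 1.597, 0.005]
ft_force: [-0.3, 1.0, -2.2]
width: 53.9
```

Run:
```python
from h import *
s=env.sense();print(s["t"],s["tool_pos"],s["ft_force"],s["moment"],s["width"])
w=viewer.read_camera("wrist");a=viewer.read_camera("side")
cv2.imwrite("pics/w2.png",np.hstack([cv2.resize(w,(400,300)),cv2.resize(a[60:360,100:500],(400,300))]))
```

```text
3.1167 [ 512.7933136  -228.40354554  375.19034426] [-0.33064178  0.98080592 -2.17336682] [-0.01079525  0.03042872  0.03441599] 53.86786233365977
```

View pics/w2.png

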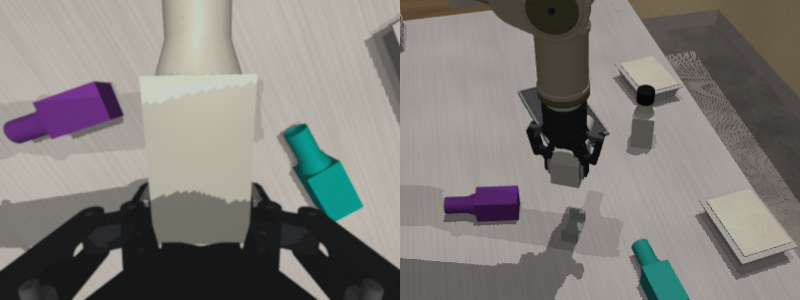

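step_arm(
  commands=[
    [[209,10,75],-29,-1],
    [[209,10,75],-29,-1],
    [[209,10,75],-29,-1],
    [[209,10,75],-29,-1],
    [[209,10,75],-29,-1],
    [[209,10,75],-29,-1],
    [[209,10,75],-29,-1],
    [[209,10,75],-29,-1],
    [[209,10,75],-29,-1],
  ],
)

```text
t: 3.97
tool_pos: [622.2, -51.3, 299.0]
tcp_rot: [2.219, 2.222, 0.0]
ft_force: [0.4, -0.7, -1.4]
width: 53.9
```

Run:
```python
from h import *
s=env.sense();print(s["t"],s["tool_pos"],s["ft_force"],R.from_rotvec(s["tcp_rot"]).as_matrix().round(3).tolist(),s["width"])
w=viewer.read_camera("wrist");a=viewer.read_camera("scene")
cv2.imwrite("pics/w3.png",np.hstack([cv2.resize(w,(400,300)),cv2.resize(a[130:280,210:410],(400,300))]))
C=viewer.camera_model("scene");S=viewer.camera_model("side")
print("full",onplane(C,(293,283),0),onplane(S,(342,203),0))
```

```text
3.9667 [622.19381051 -51.30136664 299.02560719] [ 0.43935959 -0.69553597 -1.36067473] [[-0.001, 1.0, 0.001], [1.0, 0.001, -0.001], [-0.001, 0.001, -1.0]] 53.94479190228744
full [[771.78510643  43.28368134   0.        ]] [[7.62623564e+02 3.29604756e+01 1.13686838e-13]]
```

View pics/w3.png

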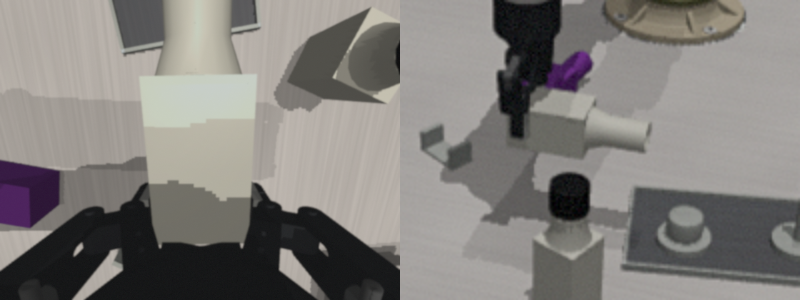

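Run:
```python
from h import *
C=viewer.camera_model("scene")
for p in [((645-400)/2+210,134/2+130),((648-400)/2+210,122/2+130),((642-400)/2+210,147/2+130),((500-390)/2+210,140/2+130)]:
    c,D=ray(C,p); print((c+D[0]*(622-c[0])/D[0,0]).round())
```

```text
[622.  89. 143.]
[622.  91. 159.]
[622.  86. 125.]
[622. -73. 103.]
```

step_arm(
  commands=[
    [[0,0,40],0,-1],
    [[0,0,80],0,-1],
    [[0,0,89],0,-1],
    [[0,0,89],0,-1],
    [[8,0,89],0,-1],
    [[14,0,89],0,-1],
    [[18,0,89],0,-1],
    [[21,0,89],0,-1],
    [[23,0,89],0,-1],
    [[23,0,89],0,-1],
  ],
)

```text
t: 4.9
tool_pos: [622.6, -28.1, 211.7]
tcp_rot: [2.218, 2.221, 0.003]
ft_force: [-0.6, 0.1, -2.1]
width: 54.0
```

step_arm(
  commands=[
    [[2,0,1],0,-1],
    [[4,0,1],0,-1],
    [[5,0,1],0,-1],
    [[5,0,1],0,-1],
  ],
)

```text
t: 5.23
tool_pos: [622.6, -22.8, 210.6]
tcp_rot: [2.218, 2.221, 0.003]
ft_force: [0.4, -0.9, -1.1]
width: 54.2
```

step_arm(
  commands=[
    [[2,0,0],0,-1],
    [[4,0,0],0,-1],
    [[5,0,0],0,-1],
    [[5,0,0],0,-1],
  ],
)

```text
t: 5.57
tool_pos: [622.5, -21.2, 210.8]
tcp_rot: [2.219, 2.216, -0.002]
ft_force: [-2.0, -9.4, 0.4]
width: 54.2
```

Run:
```python
from h import *
s=env.sense();print(s["t"],s["tool_pos"],s["ft_force"],s["moment"])
w=viewer.read_camera("side");a=viewer.read_camera("scene")
cv2.imwrite("pics/w4.png",np.hstack([cv2.resize(w[100:250,200:400],(400,300)),cv2.resize(a[160:280,260:420],(400,300))]))
```

```text
5.5667 [622.45710699 -21.18373708 210.7724713 ] [-2.01448417 -9.35237411  0.37175841] [-1.74094576  0.31894995  0.25408978]
```

View pics/w4.png

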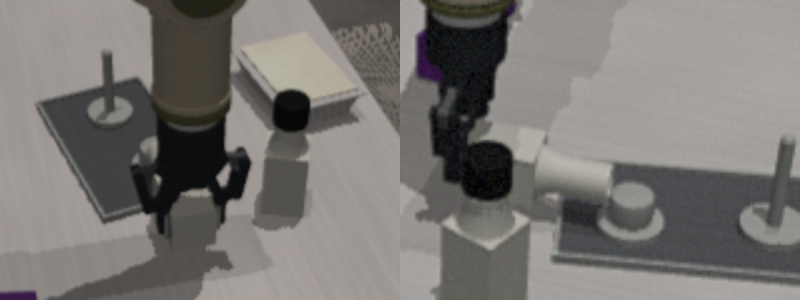

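step_arm(
  commands=[
    [[5,0,-3],0,-1],
    [[6,0,-7],0,-1],
    [[7,0,-12],0,-1],
    [[8,0,-17],0,-1],
    [[9,0,-22],0,-1],
    [[10,0,-26],0,-1],
    [[10,0,-26],0,-1],
  ],
)

```text
t: 6.25
tool_pos: [622.4, -11.6, 237.5]
tcp_rot: [2.219, 2.215, -0.002]
ft_force: [-2.5, -4.3, 0.9]
width: 53.7
```

Run:
```python
from h import *
s=env.sense();print(s["t"],s["tool_pos"],s["ft_force"],s["moment"])
w=viewer.read_camera("wrist");a=viewer.read_camera("scene")
cv2.imwrite("pics/w5.png",np.hstack([cv2.resize(w,(400,300)),cv2.resize(a[160:280,260:420],(400,300))]))
```

```text
6.25 [622.44702793 -11.62662035 237.53776674] [-2.45443506 -4.27861419  0.94501781] [-1.19005389  0.54030331  0.33924704]
```

View pics/w5.png

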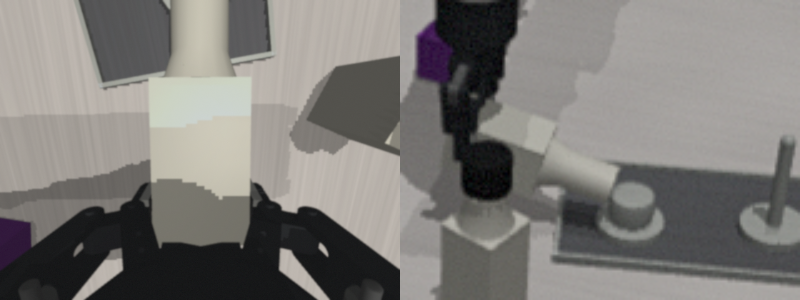

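step_arm(
  commands=[
    [[4,0,-8],0,-1],
    [[7,0,-16],0,-1],
    [[11,0,-23],0,-1],
    [[15,0,-30],0,-1],
    [[19,0,-37],0,-1],
    [[24,0,-44],0,-1],
    [[30,0,-51],0,-1],
    [[36,0,-57],0,-1],
    [[41,0,-62],0,-1],
    [[41,0,-62],0,-1],
  ],
)

```text
t: 7.18
tool_pos: [622.6, 31.5, 300.4]
tcp_rot: [2.217, 2.216, 0.002]
ft_force: [-0.3, -1.0, -0.5]
width: 53.8
```

Run:
```python
from h import *
s=env.sense();print(s["t"],s["tool_pos"],s["ft_force"],s["moment"])
w=viewer.read_camera("wrist");a=viewer.read_camera("scene")
cv2.imwrite("pics/w6.png",np.hstack([cv2.resize(w,(400,300)),cv2.resize(a[160:280,260:420],(400,300))]))
```

```text
7.1833 [622.6410287   31.45411151 300.39038244] [-0.29927053 -0.97387091 -0.49827582] [-0.10313642 -0.00769419  0.01012078]
```

View pics/w6.png

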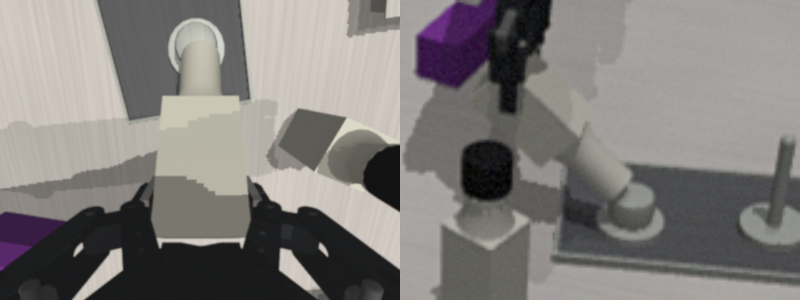

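Run:
```python
from h import *
C=viewer.camera_model("scene")
P=np.array([31.5,300.4-158])
for p in [(632,178),(603,203),(617.5,190.5)]:
    c,D=ray(C,((p[0]-400)/2.5+260,p[1]/2.5+160)); q=(c+D[0]*(622-c[0])/D[0,0])[1:]; d=q-P;print(q.round(),np.linalg.norm(d),np.degrees(np.arctan2(-d[1],d[0])))
```

```text
[142.  60.] 137.70595910519995 36.86753128298308
[117.  25.] 145.09276887000098 54.04609699054266
[129.  43.] 139.7755128501579 45.59298458880521
```

step_arm(
  commands=[
    [[-20,0,0],0,-1],
    [[-36,0,0],0,-1],
    [[-37,0,10],0,-1],
    [[-37,0,19],0,-1],
    [[-32,0,19],0,-1],
    [[-26,0,18],0,-1],
    [[-20,0,11],0,-1],
    [[-14,0,4],0,-1],
    [[-7,0,-2],0,-1],
    [[0,0,-8],0,-1],
    [[8,0,-13],0,-1],
    [[16,0,-19],0,-1],
    [[25,0,-23],0,-1],
    [[33,0,-27],0,-1],
    [[45,0,-31],0,-1],
    [[57,0,-35],0,-1],
    [[57,0,-35],0,-1],
  ],
)

```text
t: 8.7
tool_pos: [622.3, 91.8, 334.8]
tcp_rot: [2.214, 2.221, 0.004]
ft_force: [0.1, 1.0, -1.2]
width: 54.0
```

Run:
```python
from h import *
s=env.sense();print(s["t"],s["tool_pos"],s["ft_force"],s["moment"],s["width"])
w=viewer.read_camera("side");a=viewer.read_camera("scene")
cv2.imwrite("pics/w7.png",np.hstack([cv2.resize(viewer.read_camera("wrist"),(400,300)),cv2.resize(a[120:270,280:480],(400,300))]))
```

```text
8.7 [622.28317264  91.76608222 334.76851798] [ 0.12894809  1.0444116  -1.24072856] [ 0.05194582 -0.02735234  0.04994326] 53.99018958841664
```

View pics/w7.png

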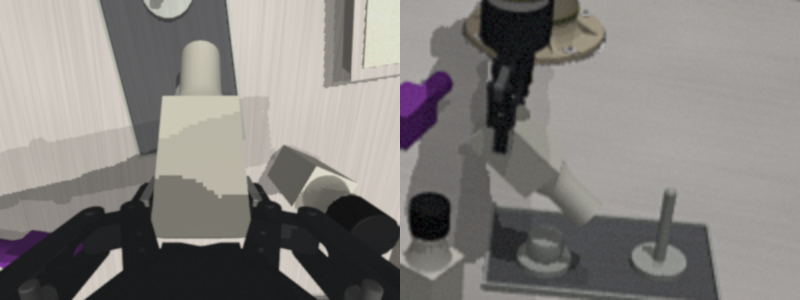

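step_arm(
  commands=[
    [[20,-20,5],0,-1],
    [[40,-37,9],0,-1],
    [[48,-37,9],0,-1],
    [[52,-37,9],0,-1],
    [[56,-37,9],0,-1],
    [[56,-37,9],0,-1],
  ],
)

```text
t: 9.35
tool_pos: [586.1, 143.0, 324.2]
tcp_rot: [2.218, 2.214, -0.0]
ft_force: [-0.3, -0.0, -1.4]
width: 53.8
```

Run:
```python
from h import *
s=env.sense();print(s["t"],s["tool_pos"],s["ft_force"],s["moment"],s["width"])
w=viewer.read_camera("wrist");cv2.imwrite("pics/w8.png",w);cm=viewer.camera_model("wrist")
T=s["tool_pos"];P=T+[0,0,-158]
C=viewer.camera_model("scene");cv2.imwrite("pics/s8.png",viewer.read_camera("scene"))
for th in (30,38,45,52,60,75,90):
    t=np.radians(th);u=np.array([0,np.cos(t),-np.sin(t)]);v=np.array([0,np.sin(t),np.cos(t)])
    print(th,"bodyfrontedge",proj(cm,P+u*77+v*27)[0].round(),"mouthtop",proj(cm,P+u*145+v*18.5)[0].round())
print("tip",proj(cm,[585,273,114])[0])
for y in range(20,260,6): print(y,w[y,281].tolist(),w[y,235].tolist(),end=" | ")
```

```text
9.35 [586.12456534 143.04610865 324.19036793] [-0.3317924  -0.0251652  -1.43617031] [-0.00312923  0.02462701 -0.00308196] 53.77128054867674
30 bodyfrontedge [276.  96.] mouthtop [277.  -4.]
38 bodyfrontedge [277. 104.] mouthtop [277.  26.]
45 bodyfrontedge [277. 113.] mouthtop [277.  50.]
52 bodyfrontedge [277. 123.] mouthtop [277.  72.]
60 bodyfrontedge [277. 135.] mouthtop [278.  97.]
75 bodyfrontedge [278. 159.] mouthtop [278. 139.]
90 bodyfrontedge [278. 184.] mouthtop [278. 179.]
tip [274.39531276   2.83934905]
20 [86, 90, 90] [94, 93, 92] | 26 [67, 70, 68] [95, 94, 93] | 32 [67, 70, 70] [96, 94, 94] | 38 [65, 68, 67] [96, 94, 95] | 44 [66, 69, 68] [97, 94, 96] | 50 [67, 69, 68] [95, 94, 95] | 56 [133, 143, 146] [95, 94, 94] | 62 [176, 192, 196] [95, 93, 94] | 68 [177, 192, 196] [94, 92, 92] | 74 [175, 191, 195] [93, 91, 91] | 80 [175, 190, 194] [92, 92, 92] | 86 [174, 189, 193] [92, 90, 91] | 92 [173, 189, 192] [93, 91, 92] | 98 [173, 188, 192] [95, 94, 95] | 104 [173, 188, 192] [95, 93, 94] | 110 [171, 186, 190] [94, 92, 93] | 116 [169, 184, 188] [94, 92, 92] | 122 [164, 178, 
[... 152 characters left out ...]
178, 196, 198] | 152 [178, 196, 198] [178, 196, 198] | 158 [178, 196, 199] [178, 195, 198] | 164 [178, 196, 198] [178, 196, 199] | 170 [177, 195, 197] [178, 196, 199] | 176 [164, 180, 182] [178, 195, 198] | 182 [162, 177, 179] [178, 196, 198] | 188 [161, 176, 179] [178, 196, 198] | 194 [162, 177, 180] [178, 196, 198] | 200 [162, 177, 179] [178, 195, 198] | 206 [163, 178, 181] [163, 178, 180] | 212 [162, 177, 180] [162, 178, 180] | 218 [162, 178, 180] [162, 176, 180] | 224 [162, 177, 181] [163, 177, 180] | 230 [163, 178, 181] [163, 178, 181] | 236 [163, 177, 181] [162, 177, 181] | 242 [163, 177, 181] [163, 177, 180] | 248 [163, 177, 181] [116, 125, 128] | 254 [163, 177, 181] [108, 117, 119] |
```

```bash
cat > tilt.py <<'E'
from h import *
def runs(w,row,lo=130):
    m=w[row].min(1)>lo; i=281
    if not m[i]: return None
    a=i; 
    while m[a-1]: a-=1
    b=i
    while m[b+1]: b+=1
    return a-.5,b+.5
def pt(cm,w,row,width):
    a,b=runs(w,row);c,D=ray(cm,[(a,row),(b,row)]);k=width/np.linalg.norm(D[1]-D[0]);return c+D.mean(0)*k,(a,b)
E
python3 - <<'E'
from tilt import *
w=cv2.imread("pics/w8.png");cm=viewer.camera_model("wrist");T=env.sense()["tool_pos"]
for r in range(54,150,8): print(r,runs(w,r))
for r,W in((136,54),(140,54),(150,54),(170,54),(200,54),(72,37),(80,37),(88,37)):
    p,ab=pt(cm,w,r,W);print(r,ab,(p-T).round(1))
E
```

```text
54 None
62 (261.5, 311.5)
70 (258.5, 308.5)
78 (258.5, 305.5)
86 (257.5, 305.5)
94 (257.5, 305.5)
102 (257.5, 305.5)
110 (256.5, 305.5)
118 (256.5, 305.5)
126 (255.5, 306.5)
134 (227.5, 333.5)
142 (225.5, 334.5)
136 (226.5, 334.5) [   1.8   62.6 -181.2]
140 (226.5, 334.5) [   1.8   60.7 -180.7]
150 (225.5, 335.5) [   1.8   56.1 -176.6]
170 (223.5, 337.5) [   1.7   47.4 -168.9]
200 (220.5, 344.5) [   2.5   36.6 -154.2]
72 (258.5, 306.5) [   3.8  107.  -276. ]
80 (258.5, 305.5) [   3.4  101.8 -279.5]
88 (257.5, 305.5) [   3.    95.2 -272.6]
```

Run:
```python
from tilt import *
w=cv2.imread("pics/w8.png")
for r in (4,10,16,22,30,40,48): print(r,w[r,236:330:3,1].tolist())
```

```text
4 [93, 94, 92, 92, 92, 94, 94, 93, 94, 110, 148, 163, 180, 188, 175, 161, 137, 95, 93, 93, 93, 95, 95, 93, 95, 94, 95, 96, 97, 95, 95, 95]
10 [93, 95, 92, 92, 93, 94, 95, 93, 94, 111, 138, 154, 168, 173, 164, 152, 131, 110, 97, 93, 94, 94, 95, 93, 96, 94, 94, 95, 96, 96, 95, 94]
16 [93, 93, 93, 93, 92, 94, 122, 182, 196, 132, 109, 127, 136, 138, 136, 124, 102, 171, 203, 195, 162, 102, 95, 92, 95, 94, 96, 95, 95, 97, 95, 95]
22 [93, 92, 94, 92, 131, 186, 196, 193, 198, 164, 76, 80, 87, 90, 84, 74, 77, 188, 204, 202, 202, 201, 182, 104, 95, 95, 95, 95, 96, 96, 96, 94]
30 [93, 93, 100, 181, 198, 194, 195, 195, 197, 194, 98, 72, 71, 72, 69, 69, 86, 199, 206, 204, 202, 202, 208, 208, 161, 96, 94, 96, 94, 96, 94, 94]
40 [93, 100, 185, 197, 200, 198, 195, 198, 196, 200, 158, 75, 72, 70, 69, 69, 115, 206, 208, 206, 203, 204, 206, 211, 206, 172, 97, 95, 95, 96, 95, 95]
48 [94, 121, 193, 196, 199, 200, 197, 196, 198, 199, 184, 87, 72, 70, 69, 70, 124, 186, 189, 187, 198, 205, 203, 210, 211, 201, 107, 94, 95, 94, 96, 95]
```

step_arm(
  commands=[
    [[8,-4,0],0,-1],
    [[15,-4,0],0,-1],
    [[20,-4,-5],0,-1],
    [[26,-4,-12],0,-1],
    [[32,-4,-18],0,-1],
    [[38,-4,-23],0,-1],
    [[45,-4,-28],0,-1],
    [[51,-4,-33],0,-1],
    [[51,-4,-33],0,-1],
  ],
)

```text
t: 10.2
tool_pos: [582.1, 195.5, 358.4]
tcp_rot: [2.217, 2.215, 0.003]
ft_force: [-0.1, 0.2, -1.6]
width: 53.6
```

Run:
```python
from tilt import *
s=env.sense();T=s["tool_pos"];print(s["t"],T,s["ft_force"],s["moment"],s["width"])
w=viewer.read_camera("wrist");cm=viewer.camera_model("wrist");cv2.imwrite("pics/w9.png",w)
P=T+[0,0,-158]
for th in (45,55,65,75,90):
    t=np.radians(th);u=np.array([0,np.cos(t),-np.sin(t)]);v=np.array([0,np.sin(t),np.cos(t)])
    print(th,proj(cm,P+u*68+v*27)[0].round(),proj(cm,P+u*136+v*18.5)[0].round())
print([(r,runs(w,r)) for r in range(40,230,8)])
```

```text
10.2 [582.09233063 195.51525495 358.35367185] [-0.05404933  0.18652302 -1.55861   ] [-0.07443111  0.02431385 -0.04376857] 53.6197430659296
45 [276. 126.] [277.  58.]
55 [277. 137.] [277.  88.]
65 [277. 150.] [277. 116.]
75 [277. 164.] [278. 143.]
90 [277. 187.] [278. 181.]
[(40, (-221.5, 322.5)), (48, None), (56, None), (64, None), (72, None), (80, None), (88, (262.5, 297.5)), (96, (254.5, 305.5)), (104, (250.5, 309.5)), (112, (273.5, 311.5)), (120, None), (128, (267.5, 308.5)), (136, (267.5, 298.5)), (144, (267.5, 297.5)), (152, (268.5, 297.5)), (160, None), (168, (234.5, 326.5)), (176, (233.5, 327.5)), (184, (231.5, 329.5)), (192, (230.5, 330.5)), (200, (229.5, 332.5)), (208, (227.5, 333.5)), (216, (226.5, 335.5)), (224, (224.5, 336.5))]
```

step_arm(
  commands=[
    [[7,0,-4],0,-1],
    [[14,0,-8],0,-1],
    [[21,0,-11],0,-1],
    [[29,0,-14],0,-1],
    [[37,0,-17],0,-1],
    [[45,0,-19],0,-1],
    [[51,0,-20],0,-1],
    [[57,0,-21],0,-1],
    [[57,0,-21],0,-1],
  ],
)

```text
t: 11.0
tool_pos: [581.8, 253.7, 378.6]
tcp_rot: [2.216, 2.217, 0.004]
ft_force: [-1.0, -0.8, -1.2]
width: 54.0
```

```bash
cat > look.py <<'E'
import sys
from tilt import *
n=sys.argv[1]
s=env.sense();T=s["tool_pos"];print(s["t"],T,s["ft_force"],s["moment"],s["width"])
w=viewer.read_camera("wrist");cm=viewer.camera_model("wrist");cv2.imwrite(f"pics/w{n}.png",w)
c=viewer.read_camera("scene");d=viewer.read_camera("side")
cv2.imwrite(f"pics/v{n}.png",np.hstack([cv2.resize(w,(266,300)),cv2.resize(c[90:270,330:490],(267,300)),cv2.resize(d[20:200,180:340],(267,300))]))
cv2.imwrite(f"pics/c{n}.png",c);cv2.imwrite(f"pics/d{n}.png",d)
P=T+[0,0,-158]
for th in (75,80,85,90,95):
    t=np.radians(th);u=np.array([0,np.cos(t),-np.sin(t)]);v=np.array([0,np.sin(t),np.cos(t)])
    print(th,proj(cm,P+u*68+v*27)[0].round(),proj(cm,P+u*136+v*18.5)[0].round())
print([(r,runs(w,r)) for r in range(100,240,6)])
E
python3 look.py 10
```

```text
11.0 [581.82332877 253.67808406 378.64457226] [-1.04320424 -0.75284356 -1.15778806] [-0.0417579   0.09374907 -0.03024648] 53.97104917391958
75 [277. 164.] [278. 143.]
80 [277. 172.] [278. 156.]
85 [277. 179.] [278. 169.]
90 [277. 187.] [278. 181.]
95 [277. 195.] [278. 194.]Traceback (most recent call last):
  File "look.py", line 13, in <module>
    print([(r,runs(w,r)) for r in range(100,240,6)])
              ~~~~^^^^^
  File "tilt.py", line 6, in runs
    while m[a-1]: a-=1
          ~^^^^^
IndexError: index -561 is out of bounds for axis 0 with size 560
```

Use my last picture here, where the tilt matters.

View pics/v10.png

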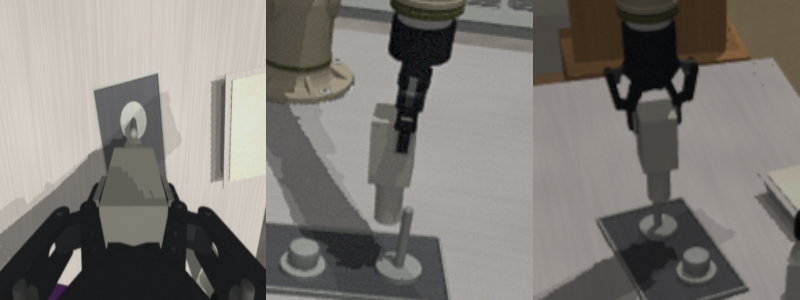

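```bash
cat > ax.py <<'E'
import sys
from h import *
def edge(g,r,x0,x1): 
    d=np.abs(np.diff(g[r-1:r+2].mean(0)));i=x0+int(d[x0:x1].argmax());q=d[i-1:i+2]
    den=q[0]-2*q[1]+q[2];return i+.5+(0.5*(q[0]-q[2])/den if den else 0)
if __name__=="__main__":
    g=cv2.GaussianBlur(cv2.cvtColor(cv2.imread("pics/c10.png"),cv2.COLOR_BGR2GRAY),(3,3),0).astype(float)
    for r in range(156,230,4): print(r,g[r,386:430:2].astype(int).tolist())
    C=viewer.camera_model("scene");T=env.sense()["tool_pos"]
    for z in (250,221,200,150,100): print(z,proj(C,[T[0],T[1],z])[0].round(1))
E
python3 ax.py
```

```text
156 [162, 161, 161, 162, 148, 103, 99, 99, 100, 100, 102, 74, 20, 19, 25, 20, 18, 19, 55, 133, 162, 160]
160 [164, 164, 163, 164, 154, 133, 111, 105, 105, 100, 101, 55, 34, 67, 60, 49, 21, 66, 161, 161, 159, 158]
164 [164, 164, 164, 148, 102, 102, 108, 111, 113, 100, 82, 22, 22, 24, 19, 23, 18, 92, 164, 161, 161, 161]
168 [163, 164, 165, 145, 105, 104, 106, 105, 102, 94, 90, 56, 24, 16, 16, 21, 29, 121, 164, 163, 163, 162]
172 [165, 166, 166, 134, 104, 104, 105, 104, 100, 95, 92, 71, 21, 21, 22, 58, 89, 145, 164, 164, 163, 162]
176 [165, 164, 166, 131, 104, 105, 106, 106, 98, 94, 89, 51, 17, 21, 24, 78, 101, 153, 166, 164, 165, 164]
180 [164, 163, 165, 125, 104, 105, 105, 101, 93, 93, 82, 42, 20, 25, 43, 92, 112, 163, 167, 165, 166, 165]
184 [165, 164, 162, 120, 104, 106, 102, 95, 94, 93, 95, 94, 93, 92, 95, 101, 119, 167, 167, 166, 166, 165]
188 [164, 165, 159, 114, 106, 105, 96, 92, 94, 94, 94, 95, 93, 95, 104, 103, 128, 167, 166, 166, 165, 164]
192 [164, 166, 158, 110, 105, 98, 94, 93, 95, 94, 94, 94, 95, 102, 106, 102, 153, 169, 167, 167, 165, 165]
196 [165, 166, 153, 98, 95, 94,
[... 332 characters left out ...]
9, 92, 93, 93, 92, 88, 137, 166, 164, 164, 165, 165, 165, 166, 165]
212 [164, 164, 164, 164, 151, 85, 86, 91, 93, 96, 94, 92, 94, 152, 163, 162, 163, 163, 162, 162, 161, 163]
216 [151, 164, 164, 164, 142, 83, 88, 93, 98, 96, 93, 92, 103, 100, 115, 122, 142, 162, 162, 161, 161, 161]
220 [105, 144, 161, 163, 135, 85, 89, 99, 104, 107, 98, 102, 100, 73, 82, 89, 147, 162, 161, 161, 161, 161]
224 [93, 92, 103, 156, 165, 158, 137, 126, 122, 122, 128, 145, 124, 75, 85, 106, 161, 161, 161, 160, 160, 161]
228 [80, 80, 81, 89, 124, 138, 147, 150, 155, 157, 159, 161, 101, 80, 88, 133, 163, 162, 161, 160, 161, 160]
250 [415.  157.7]
221 [413.  169.6]
200 [411.7 178. ]
150 [408.5 197.5]
100 [405.5 216. ]
```

step_arm(
  commands=[
    [[6,0,0],0,-1],
    [[12,0,0],0,-1],
    [[13,0,0],0,-1],
    [[13,0,0],0,-1],
    [[13,0,0],0,-1],
    [[8,0,0],0,-1],
    [[6,0,-15],0,-1],
    [[6,0,-35],0,-1],
    [[6,0,-52],0,-1],
    [[6,0,-52],0,-1],
    [[6,0,-52],0,-1],
  ],
)

```text
t: 12.07
tool_pos: [581.9, 258.1, 431.3]
tcp_rot: [2.217, 2.215, 0.007]
ft_force: [-0.4, 1.0, -1.1]
width: 53.5
```

```bash
cat > ax2.py <<'E'
import sys
from h import *
n=sys.argv[1];s=env.sense();T=s["tool_pos"];print(s["t"],T.round(1),s["ft_force"].round(1))
for nm in("scene","side"):
    im=viewer.read_camera(nm);cv2.imwrite(f"pics/{nm}{n}.png",im);cm=viewer.camera_model(nm)
    g=cv2.cvtColor(im,cv2.COLOR_BGR2GRAY)
    pr=[proj(cm,[T[0],T[1],T[2]-h])[0] for h in (160,190,220,250,280,293,300)]
    print(nm,np.round(pr,1).tolist())
    c0,r0=pr[0];c1,r1=pr[-1]
    for r in range(int(r0),int(r1)+10,4):
        c=int(c0+(c1-c0)*(r-r0)/(r1-r0)); print(r,c-30,g[r,c-30:c+32:2].tolist())
E
python3 ax2.py 11
```

```text
12.0667 [581.9 258.1 431.3] [-0.4  1.  -1.1]
scene [[419.3, 149.0], [417.2, 161.7], [415.2, 173.9], [413.2, 185.8], [411.3, 197.4], [410.5, 202.3], [410.1, 204.9]]
149 389 [160, 163, 163, 161, 155, 100, 104, 104, 103, 106, 91, 93, 86, 53, 16, 37, 21, 77, 151, 164, 163, 161, 164, 161, 161, 163, 167, 162, 163, 162, 163]
153 388 [163, 164, 161, 163, 164, 103, 105, 103, 105, 106, 102, 96, 89, 70, 21, 22, 12, 77, 134, 162, 158, 160, 159, 161, 163, 160, 158, 161, 161, 163, 162]
157 388 [160, 165, 162, 165, 124, 104, 104, 103, 103, 104, 92, 90, 86, 42, 21, 10, 25, 87, 162, 161, 158, 158, 160, 160, 157, 160, 161, 162, 161, 160, 161]
161 387 [162, 163, 161, 162, 150, 101, 103, 104, 104, 101, 95, 94, 93, 93, 88, 82, 86, 88, 161, 162, 162, 158, 157, 157, 156, 157, 156, 157, 158, 158, 159]
165 386 [162, 162, 163, 162, 162, 103, 101, 106, 104, 89, 96, 95, 92, 92, 90, 90, 95, 95, 151, 158, 159, 159, 160, 160, 159, 161, 161, 159, 160, 162, 161]
169 386 [162, 162, 161, 165, 129, 103, 105, 105, 102, 91, 92, 92, 95, 92, 95, 93, 92, 107, 166, 163, 160, 161, 158, 164, 162, 162, 163, 159, 161, 159, 157]

[... 3452 characters left out ...]
1, 68, 63, 133, 146, 145, 144, 142, 142, 143, 143, 142, 142, 141]
117 222 [144, 143, 143, 143, 143, 144, 143, 145, 146, 146, 145, 145, 145, 77, 71, 72, 73, 72, 68, 65, 127, 146, 146, 145, 144, 142, 144, 142, 142, 141, 142]
121 223 [145, 142, 142, 143, 143, 144, 143, 146, 145, 147, 146, 145, 139, 69, 73, 73, 73, 71, 67, 62, 138, 146, 147, 144, 146, 143, 145, 143, 143, 142, 142]
125 223 [143, 144, 142, 143, 143, 146, 144, 146, 145, 147, 147, 146, 145, 134, 86, 80, 76, 94, 125, 144, 146, 145, 145, 147, 145, 147, 144, 145, 144, 143, 142]
129 223 [143, 145, 142, 144, 145, 144, 146, 144, 145, 146, 146, 147, 147, 145, 79, 58, 52, 146, 144, 147, 147, 146, 144, 145, 146, 146, 147, 145, 145, 145, 144]
```

Run:
```python
from h import *
S=viewer.camera_model("side");C=viewer.camera_model("scene")
print(tri([S,C],[(254.2,122),(402.2,201)]),tri([S,C],[(254.2,107),(404.6,186.5)]))
```

```text
[582.85385299 240.84797684 140.4813016 ] [586.05888785 242.28794383 182.23701473]
```

step_arm(
  commands=[
    [[10,1,0],0,-1],
    [[20,1,0],0,-1],
    [[28,1,0],0,-1],
    [[32,1,0],0,-1],
    [[32,1,0],0,-1],
    [[32,1,0],0,-1],
  ],
)

```text
t: 12.67
tool_pos: [582.5, 290.8, 428.7]
tcp_rot: [2.217, 2.217, -0.0]
ft_force: [0.6, -0.4, -1.8]
width: 53.6
```

```bash
python3 ax2.py 12 | cut -c1-150 | grep -E "^(scene|side|1[0-3][0-9]|1[89]|20|21|12\.|13\.)"
```

```text
12.6667 [582.5 290.8 428.7] [ 0.6 -0.4 -1.8]
scene [[435.1, 152.5], [432.7, 165.2], [430.4, 177.5], [428.2, 189.4], [426.1, 201.0], [425.2, 205.9], [424.7, 208.6]]
180 399 [163, 165, 165, 166, 166, 110, 104, 95, 97, 93, 94, 93, 90, 94, 95, 91, 98, 104, 157, 163, 162, 164, 161, 161, 158, 160, 158, 160, 159, 159, 1
184 399 [164, 166, 167, 164, 167, 163, 150, 74, 87, 84, 88, 88, 89, 89, 95, 91, 106, 101, 166, 163, 162, 161, 165, 163, 164, 162, 162, 164, 163, 162, 
188 398 [168, 168, 167, 164, 165, 168, 165, 74, 86, 86, 88, 91, 89, 92, 91, 111, 163, 163, 163, 164, 163, 163, 162, 164, 163, 163, 162, 164, 162, 163,
192 397 [164, 166, 167, 166, 167, 168, 171, 77, 85, 88, 85, 94, 92, 92, 90, 98, 167, 164, 164, 162, 165, 164, 163, 162, 164, 161, 161, 163, 162, 159, 
196 397 [164, 163, 164, 167, 168, 169, 118, 77, 90, 89, 90, 92, 93, 95, 85, 154, 168, 165, 166, 165, 166, 165, 167, 164, 167, 165, 161, 160, 162, 162,
200 396 [165, 163, 166, 166, 167, 168, 146, 79, 88, 90, 93, 92, 91, 96, 86, 153, 165, 165, 166, 166, 165, 165, 165, 165, 164, 163, 163, 162, 164, 162,
204 395 [165, 164, 166, 164, 1
[... 1045 characters left out ...]
145, 146, 146, 146, 75, 70, 73, 73, 71, 69, 62, 135, 145, 144, 144, 141, 144, 143, 142, 143, 144
112 220 [144, 144, 144, 144, 143, 146, 142, 145, 145, 146, 145, 145, 144, 83, 71, 73, 74, 71, 69, 63, 130, 146, 144, 144, 142, 142, 143, 144, 142, 142
116 220 [145, 145, 142, 142, 142, 143, 144, 145, 143, 145, 145, 144, 145, 96, 70, 73, 74, 73, 70, 65, 131, 143, 146, 145, 144, 143, 142, 143, 142, 142
120 221 [145, 144, 142, 142, 142, 143, 144, 143, 145, 145, 146, 146, 145, 144, 138, 132, 130, 140, 145, 146, 146, 144, 145, 146, 144, 145, 142, 144, 1
124 221 [143, 144, 143, 141, 142, 142, 145, 144, 145, 145, 146, 146, 145, 145, 144, 129, 108, 138, 144, 146, 147, 145, 144, 146, 146, 145, 145, 144, 1
```

step_arm(
  commands=[
    [[0,1,12],0,-1],
    [[0,1,24],0,-1],
    [[0,1,36],0,-1],
    [[0,1,48],0,-1],
    [[0,1,60],0,-1],
    [[0,1,72],0,-1],
    [[0,1,84],0,-1],
    [[0,1,94],0,-1],
    [[0,1,102],0,-1],
    [[0,1,106],0,-1],
    [[0,1,106],0,-1],
  ],
)

```text
t: 13.68
tool_pos: [584.1, 289.1, 321.8]
tcp_rot: [2.218, 2.215, -0.002]
ft_force: [-0.8, 0.2, -1.7]
width: 53.8
```

step_arm(
  commands=[
    [[0,0,3],0,-1],
    [[0,0,6],0,-1],
    [[0,0,9],0,-1],
    [[0,0,11],0,-1],
    [[0,0,11],0,-1],
  ],
)

```text
t: 14.1
tool_pos: [584.1, 289.1, 310.3]
tcp_rot: [2.219, 2.215, -0.003]
ft_force: [0.2, 1.4, -0.4]
width: 53.7
```

step_arm(
  commands=[
    [[0,0,2],0,-1],
    [[0,0,4],0,-1],
    [[0,0,5],0,-1],
    [[0,0,5],0,-1],
  ],
)

```text
t: 14.43
tool_pos: [584.1, 289.0, 305.0]
tcp_rot: [2.219, 2.215, -0.004]
ft_force: [-0.7, -0.5, -1.0]
width: 54.1
```

step_arm(
  commands=[
    [[0,0,2],0,-1],
    [[0,0,4],0,-1],
    [[0,0,6],0,-1],
    [[0,0,6],0,-1],
  ],
)

```text
t: 14.77
tool_pos: [584.2, 289.5, 301.4]
tcp_rot: [2.218, 2.216, 0.001]
ft_force: [-2.7, -0.7, 11.4]
width: 54.0
```

step_arm(
  commands=[
    [[0,0,-1],0,-1],
    [[0,0,-1],0,-1],
    [[0,0,-1],0,1],
    [[0,0,-1],0,1],
    [[0,0,-1],0,1],
    [[0,0,-1],0,1],
    [[0,0,-1],0,1],
    [[0,0,-1],0,1],
    [[0,0,-1],0,1],
    [[0,0,-1],0,1],
  ],
)

```text
t: 15.6
tool_pos: [584.2, 289.5, 302.4]
tcp_rot: [2.218, 2.215, 0.001]
ft_force: [0.0, -0.5, 0.9]
width: 85.6
```

Run:
```python
from h import *
s=env.sense();T=s["tool_pos"];print(s["t"],T.round(1),s["ft_force"].round(1),s["width"])
for nm in("scene","side"):
    im=viewer.read_camera(nm);cv2.imwrite(f"pics/{nm}13.png",im);cm=viewer.camera_model(nm);g=cv2.cvtColor(im,cv2.COLOR_BGR2GRAY)
    print(nm,[proj(cm,[585,273,z])[0].round(1).tolist() for z in(174,128,82,60,14)])
    for z in (165,150,135,120,100,50,40,30,20):
        c,r=proj(cm,[585,273,z])[0].round().astype(int);print(z,r,c-24,g[r,c-24:c+26:2].tolist())
```

```text
15.6 [584.2 289.5 302.4] [ 0.  -0.5  0.9] 85.64135578581043
scene [[419.5, 190.5], [416.4, 208.0], [413.5, 224.8], [412.1, 232.6], [409.3, 248.4]]
165 194 395 [168, 168, 170, 170, 172, 161, 162, 161, 130, 101, 103, 95, 106, 38, 73, 107, 91, 71, 19, 125, 170, 164, 167, 163, 164]
150 200 394 [164, 165, 164, 166, 167, 125, 102, 106, 106, 106, 89, 95, 96, 22, 42, 44, 43, 41, 28, 87, 169, 166, 167, 165, 164]
135 205 393 [165, 166, 169, 165, 170, 129, 104, 104, 107, 108, 97, 93, 95, 86, 58, 13, 17, 12, 80, 169, 167, 164, 166, 163, 162]
120 211 392 [151, 166, 165, 167, 165, 127, 103, 105, 101, 96, 92, 94, 96, 83, 54, 17, 28, 20, 89, 167, 165, 165, 163, 164, 162]
100 218 391 [93, 93, 91, 115, 164, 118, 105, 107, 109, 94, 95, 94, 97, 95, 91, 98, 96, 108, 166, 162, 161, 164, 161, 161, 162]
50 236 388 [38, 44, 47, 43, 41, 46, 46, 72, 80, 90, 88, 88, 93, 93, 90, 86, 79, 76, 80, 77, 80, 77, 73, 143, 161]
40 240 387 [49, 43, 40, 40, 39, 37, 41, 61, 83, 91, 89, 89, 92, 90, 92, 89, 78, 76, 73, 79, 78, 76, 77, 54, 143]
30 243 386 [41, 37, 43, 43, 37, 44, 63, 79, 80, 85, 90, 95, 93, 91, 94, 87, 68, 68
[... 620 characters left out ...]
, 144, 148, 145, 148, 147, 149, 70, 69, 75, 75, 75, 74, 76, 75, 75, 74, 75, 89, 150, 148, 149, 147, 147, 148]
100 129 230 [146, 146, 148, 149, 147, 149, 133, 62, 72, 75, 75, 75, 75, 74, 75, 75, 75, 74, 133, 148, 149, 148, 150, 148, 148]
50 144 230 [145, 146, 146, 148, 146, 141, 134, 112, 91, 69, 68, 71, 72, 72, 69, 65, 54, 53, 52, 54, 53, 61, 120, 134, 133]
40 147 231 [118, 106, 79, 62, 50, 60, 55, 61, 60, 65, 72, 73, 73, 72, 68, 61, 54, 53, 53, 54, 53, 40, 85, 131, 134]
30 150 231 [56, 62, 61, 62, 61, 61, 60, 62, 95, 74, 71, 74, 73, 73, 68, 61, 89, 53, 53, 55, 53, 52, 52, 84, 130]
20 153 231 [60, 61, 60, 61, 61, 56, 62, 91, 85, 71, 72, 74, 73, 72, 70, 62, 73, 77, 52, 53, 54, 52, 52, 51, 84]
```

step_arm(
  commands=[
    [[0,0,-8],0,1],
    [[0,0,-20],0,1],
    [[0,0,-35],0,1],
    [[0,0,-55],0,1],
    [[0,0,-75],0,1],
    [[0,0,-95],0,1],
    [[0,0,-110],0,1],
    [[0,0,-110],0,1],
    [[0,0,-110],0,1],
  ],
)

```text
t: 16.45
tool_pos: [583.7, 290.0, 414.6]
tcp_rot: [2.217, 2.215, 0.006]
ft_force: [-1.0, 0.5, -0.4]
width: 85.4
```

Run:
```python
from h import *
s=env.sense();T=s["tool_pos"];print(s["t"],T.round(1),s["ft_force"].round(1),s["width"])
ims={}
for nm in("scene","side"):
    im=viewer.read_camera(nm);cv2.imwrite(f"pics/{nm}14.png",im);cm=viewer.camera_model(nm);g=cv2.cvtColor(im,cv2.COLOR_BGR2GRAY)
    for z in (185,180,174,165,145,120,100,50,30,20):
        c,r=proj(cm,[585,273,z])[0].round().astype(int);print(nm,z,r,c-24,g[r,c-24:c+26:2].tolist())
    o=cv2.cvtColor(cv2.imread(f"pics/{nm}0.png"),cv2.COLOR_BGR2GRAY)
    x,y=((278,220) if nm=="scene" else (330,145)); t=o[y:y+65,x:x+35]
    m=cv2.matchTemplate(g[y-12:y+77,x-12:x+47],t,cv2.TM_CCOEFF_NORMED);print("full bottle shift",np.array(cv2.minMaxLoc(m)[3])-12,m.max().round(3))
```

```text
16.45 [583.7 290.  414.6] [-1.   0.5 -0.4] 85.43540827800618
scene 185 186 396 [163, 164, 164, 167, 168, 136, 101, 97, 98, 95, 101, 101, 105, 112, 143, 151, 153, 165, 166, 164, 162, 164, 163, 162, 163]
scene 180 188 396 [166, 166, 162, 164, 170, 110, 98, 100, 101, 99, 101, 98, 96, 101, 101, 93, 153, 157, 163, 164, 162, 164, 162, 163, 164]
scene 174 190 395 [165, 163, 164, 165, 167, 162, 97, 104, 100, 102, 101, 101, 104, 99, 122, 158, 159, 155, 160, 167, 164, 161, 164, 166, 163]
scene 165 194 395 [165, 169, 168, 167, 168, 160, 145, 122, 102, 100, 99, 96, 95, 101, 123, 158, 155, 156, 165, 166, 164, 165, 164, 164, 161]
scene 145 202 394 [164, 165, 163, 165, 170, 92, 90, 91, 95, 93, 95, 93, 90, 94, 93, 107, 103, 107, 165, 166, 162, 162, 162, 163, 164]
scene 120 211 392 [166, 164, 160, 165, 165, 105, 96, 98, 94, 94, 97, 96, 92, 93, 102, 104, 107, 100, 165, 165, 163, 164, 163, 165, 161]
scene 100 218 391 [90, 90, 109, 158, 161, 100, 92, 91, 90, 94, 94, 96, 106, 104, 109, 103, 101, 104, 165, 160, 159, 160, 164, 160, 159]
scene 50 236 388 [38, 41, 36, 37, 43, 37, 48, 75, 84, 85, 88, 92, 94, 
[... 955 characters left out ...]
74, 73, 101, 143, 144, 141, 143, 143, 142]
side 120 123 229 [142, 143, 145, 143, 146, 144, 146, 73, 65, 73, 74, 73, 74, 74, 74, 73, 72, 73, 79, 146, 145, 145, 144, 145, 144]
side 100 129 230 [143, 144, 144, 146, 143, 145, 130, 62, 71, 73, 73, 74, 73, 73, 73, 73, 73, 74, 130, 145, 146, 145, 146, 145, 146]
side 50 144 230 [142, 143, 144, 146, 144, 139, 133, 109, 90, 67, 67, 70, 70, 71, 67, 63, 53, 53, 52, 52, 51, 59, 117, 131, 131]
side 30 150 231 [54, 60, 59, 60, 59, 61, 59, 59, 92, 72, 71, 72, 72, 71, 66, 61, 86, 53, 51, 52, 52, 51, 49, 82, 127]
side 20 153 231 [59, 59, 59, 59, 57, 55, 61, 89, 84, 68, 70, 72, 73, 70, 68, 62, 110, 104, 52, 52, 51, 50, 52, 49, 82]
full bottle shift [0 0] 0.999
```

```bash
python3 -c "
from workcell import job
print(job.sign_off())"
```

```text
the job is handed in; nothing more can be done
None
```

The open bottle now stands upside down on the slim peg with its mouth on the foot. I have handed the job in at about 16.6 s of the 38 s allowed.

**What I did:** The tool could only shift and turn about its own z axis, so I could not tilt the bottle directly. I gripped it near its bottom end at 20 N and pivoted it in the fingers by pressing its mouth against fixed parts. The stub brought it to about 45°, and the slim rod took it the rest of the way to vertical. I then lifted it, centred it over the peg and lowered it until the wrist force rose to about 11 N on the foot. After easing off 1 mm I opened the fingers and went straight up 112 mm.

**Last checks (after release):**
- **Bottle:** both outside cameras show it upright over the peg axis, to within a few mm and about 2°, with the neck reaching down to the foot. It did not move between the pictures taken before and after the fingers left.
- **Full bottle:** it shows no shift in either view.
- **Robot:** the wrist force is about zero, and the fingertips are roughly 65 mm above the bottle.

**What failed or disagreed:**
- The bottle did not swing down under its own weight in the 20 N grip.
- My second push, against the stub, slipped over the top of it without turning the bottle, so I used the rod instead.
- Tilt estimates from the wrist camera differed by up to about 10°. The likely cause is that the pads hold the bottle well off its axis, about 10 mm or more, so I relied on the two outside cameras.
- Contact with the foot came about 5 mm lower than I had predicted.
- The 12-picture viewing limit was used up before the final placing, so these last checks are numbers read from the images, not pictures I viewed.

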